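Set and lock the air pressure, then lift the seal to the gauge nozzle and hold

ROBOT

A 7-joint arm with a two-finger parallel gripper is mounted at the origin on a cart in front of the work surface, level with it; the furniture and walls round the work are solid. World frame = base frame: x ahead of the robot, y to its left, z up, the work surface at z = 0. Lengths are in m, angles in rad, forces in N, time in s.
With the tool pointing down it reaches from about 0.4 to 0.85 m from the base axis. Payload 10.4 kg.
Tool frame: the origin (TCP) lies between the finger pads; the fingertips stand 14 mm ahead of it and the grasp point (between the pads) lies 5 mm behind it; z points along the fingers, y is the line along which they close (so a half turn about z gives the same grasp; the last joint's range is limited). The gripper opens to 87 mm and grips with 3 to 60 N. Pads are 19 mm wide; open, the fingers measure 117 mm over their backs; the gripper's body (75 mm by 190 mm) begins 51 mm behind the grasp point.
Start: joints at [-1.138, 0.332, -0.065, 1.46, 0.022, 1.35, -0.088], TCP at [0.275, 0.561, 0.211] pointing down, gripper open.
Joint ranges: [-2.6, 2.6], [-0.5, 2.12], [-1.47, 1.34], [0.16, 2.42], [-1.27, 4.41], [0.06, 2.06], [-2.6, 2.6]. Speed limits (rad/s): [2.22, 2.22, 2.79, 2.79, 3.14, 3.14, 3.14].

INTERFACE

Orientations are given as a unit quaternion [x, y, z, w].
In Python, from bench import * gives the robot as it stands.
- The arm moves only by the tool drive_tool, never from a script. Its argument "deltas" is a list of rows, each a list of 7 numbers: the turn, a rotation vector about the tool's x, y, z in degrees, then the shift along the tool's x, y, z in m, then the closure, from -1 (fully open) to 1 (shut). A call has 1 to 12 rows; each row is the pose to reach, as a shift and turn from the pose commanded when the call began, along the tool's axes at that moment; what a row does not reach only later rows make up. A row lasts 1/10 s, in which the tool goes at most 50 mm and 8.59 degrees, less where a joint would pass 70% of its speed; a pose out of reach is approached as far as the arm can. A call with a gripper value outside its range is refused whole. The fingers move at their own pace and stop on an object; "squeeze" is the grip in N (left out, the last holds). Time passes only in rows, so rows that repeat a pose let the fingers close. It gives the time, the measured TCP pose, the force and the opening at its end, in the units of the state.
- read_state(): the state, without advancing time (a new reading comes with each control period).
- camera(name): name is "side" or "top"; returns (picture, depth): 400x640x3 uint8, red, green, blue; 400x640 float32, m along the optical axis (not along the pixel's ray), 0 where there is no reading.
- camera_params(name): a dict with "K" (3x3 intrinsics, pixels), "R" (3x3) and "t" (3): a world point X has camera coordinates R X + t. Camera axes: x right, y down, z forward; pixel columns grow to the right and rows downward; lengths in m; the calibration is good to about 2 mm. A picture is of the moment at which its call begins. camera_params takes no time and is no camera call.
- close_job(): hands the job in, once; it reports no verdict.
Trained networks look in the newest picture that a camera, given by its name, has taken for a name from the list of things; names that differ only in an ending like _2 or _b are one class to them, and where a whole thing is asked for, a point or a joint stands for the part that bears it (a point fixed in the world has none). Each returns a list of dicts, best first, with "score" (0 to 1); they miss things now and then, are a little off and sometimes report something else, mostly with a low value. They report only what shows in the picture. A call takes as long as a camera call.
- outline_of(label, camera): "pixels" (400x640 bool, what is visible of it) and "location" ([column, row] as shares, 0 to 1, of the picture: columns of its width, rows of its height, amid what is visible of it).
- tip_of(label, camera): "location" ([column, row] as shares, 0 to 1, of the picture: columns of its width, rows of its height: a listed point, or the origin of a listed thing).
The state is a dict: "time": time; "joint_positions": joint angles; "joint_vel": joint speeds; "joint_torque": joint torques, N m; "ee_pos": TCP position; "eef_rot": TCP orientation; "ft_force": force on the tool from outside, world axes, zero at the start; "torque": the same for the moment, N m; "width": finger opening in m.
Only numpy, scipy, OpenCV 4.12 (cv2) and the standard library are available. Lean on these libraries where they do the work, as an engineer would, in place of code of your own. Each camera call takes 0.05 s, during which the arm holds its last target. There are 200 camera calls.

TASK

Measure the seal ring on the air gauge: turn the black regulator knob until its yellow pointer stands on the red mark, let go of it, then slide the orange lock fully home round the knob's neck. Then swing the lever with the red ball up to the point of highest lift, where it stands upright and the seal is closest under the nozzle, and hold it there by its sprung lever: finish while still holding it, standing still. Leave the seal lying on its table and do not disturb the other things on the bench.

Things in the scene. Friction and masses are not known exactly. Their poses are not given: they have to be found in the camera images.
- knob (a joint): Black round fluted knob on top of the grey regulator block, diameter 40 mm, height 32 mm, turning about a vertical axis, with a yellow pointer. Value in rad: 0 when the pointer points along the regulator's own -x side (away from the two brass fittings at its back), growing anticlockwise seen from above. Stiff enough to stay where it is left (0.06 N m). It turns freely from -2.2 to 1.2.
- mark_ring (a joint): Direction of the red mark on the aluminium ring (diameter 76 mm) under the knob, in the same sense and zero as the knob's value: the pointer is on the mark when both values are equal. The ring is stiff and is not to be turned.
- knob_mid (a point): Centre of the knob's gripping part, on its axis, 83 mm above the bench; the gripping part reaches 16 mm up and 16 mm down from here. Its axes stand with the knob (z up).
- pointer (a point): Point on the tip of the yellow pointer, 30 mm from the knob's axis, 67 mm above the bench.
- mark (a point): Point on the red mark of the ring, 30 mm from the knob's axis, 48.5 mm above the bench. The pointer is on the mark when this and the pointer's tip lie one above the other.
- lock_slide (a joint): Orange forked lock on top of the regulator, sliding horizontally in two steel rails towards the knob, under whose head its fork closes round the neck. 0 = drawn right back, 0.050 m = fully home against its stop, the fork embracing the neck. Stays where left (friction 1.5 N).
- lock_tab (a point): Centre of the lock's upright grip tab, 76 mm above the bench; the tab is 14 mm thick along the sliding direction, 30 mm wide across it, and reaches from 58 to 92 mm above the bench. The point's own -y axis points along the way it slides home, to the knob's axis. With the lock home the tab's near face stands 35 mm from the knob's side; the fork plate below it is 59 mm above the bench.
- lift_lever (a joint): Lever with a red ball that turns the eccentric under the round table of the green air gauge. Value in rad: 0 = at rest, leaning 1.25 rad from upright towards the gauge's own +y; 1.25 = lever upright, the highest lift (8.2 mm above rest); beyond that the table sinks again, up to a stop at 2.05. A spring always drives the lever back to rest: about 1.3 N at the ball at rest and 2.8 N at the highest lift; let go, it falls back.
- lever_ball (a point): Centre of the red ball (diameter 30 mm) at the end of the lever, 120 mm from the lever's turning axis; at rest it is 93 mm above the bench, upright 175 mm. The lever rod behind it has a diameter of 10 mm.
- cam_axis (a point): Fixed point on the lever's horizontal turning axis, in the plane of the ball's swing, 55 mm above the bench. Its x axis is the turning axis, pointing in to the gauge; its y axis points to the side to which the lever leans at rest, z up. The ball lies at y = 120 mm * sin(1.25 - value), z = 120 mm * cos(1.25 - value) in this frame.
- table_top (a point): Centre of the top of the air gauge's round aluminium table (diameter 68 mm), 87 mm above the bench at rest, 95 mm at the highest lift. The round brass nozzle head (diameter 48 mm) hangs above it, its underside 118.5 mm above the bench. The round table's edge begins 36 mm from the plane of the ball, the nozzle head 46 mm; the green arm above begins 57 mm from it and its top is 147 mm above the bench.
- seal_mid (a point): Centre (half-way up) of the loose seal ring, black on white, diameter 62 mm, height 20 mm, that lies on the round table under the nozzle and rides on it.
- pump_handle_end (a point): Free end of the black handle bar of the big pump behind the work, an obstacle that does not move: the bar is about 30 mm thick and runs from here 244 mm back to its pivot (+108 mm in x, -212 mm in y, -55 mm in z). Keep the arm clear of it when swinging across.
- drift_mid (a point): Drift, a tan round rod 122 mm long and 19 mm thick, lying on the bench; centre. Bystander.
- spanner_mid (a point): Steel spanner 180 x 45 x 9 mm, lying on the bench; centre. Bystander.
- tape_mid (a point): Roll of white tape, diameter 50 mm, height 14 mm; centre. Bystander.
- bolt_1_mid (a point): Dark hexagon bolt, 65 mm long, lying on the bench; centre. Bystander.
- bolt_2_mid (a point): Dark hexagon bolt, 60 mm long, lying on the bench; centre. Bystander.
- tub_mid (a point): White tub with a red lid, diameter 70 mm, height 64 mm; centre. Bystander.
- bottle_mid (a point): Small red bottle with a black tip, diameter 30 mm, height 100 mm; centre. Bystander.

How it is judged:
By the outcome, as a careful person would: the job done as asked, in the order asked, and still so for the second after the job is handed in, while the arm keeps its last pose, push and grip.
It also fails if it takes over 64 s, if anything falls off the work surface, if the arm or the gripper's body presses on something with over 40 N, if the wrist force passes 120 N, or if a joint passes its speed limit or range.

## Working session

There is one attempt and no reset: what is moved stays moved. The work goes in short steps, Python scripts to look and compute and a tool call to move; the robot and the scene stay as the last step left them, time stands still between calls to the robot, and variables do not carry over. Pictures are saved under pics/ and viewed, on a budget of 10 in all, crops included, one or two more only if the job needs it, and the job is handed in when it is done.

Besides the shell and the picture viewer there is one more tool, called in YAML: its name, and indented under it one key for each argument. drive_tool: Moves the arm, as the interface text tells. Its arguments: {"type":"object","properties":{"deltas":{"type":"array"},"squeeze":{"type":"number"}},"required":["deltas"]}

```bash
mkdir -p pics; ls
cat > h.py <<'E'
from bench import *
import numpy as np, cv2
from scipy.spatial.transform import Rotation as Rn
def snap(name,fn=None,crop=None,scale=1):
    im,d=camera(name)
    if fn:
        c=im if crop is None else im[crop[1]:crop[3],crop[0]:crop[2]]
        c=cv2.resize(c,None,fx=scale,fy=scale,interpolation=cv2.INTER_CUBIC)
        cv2.imwrite('pics/'+fn,c[:,:,::-1])
    return im,d
def ray(name,uv):
    P=camera_params(name);K,R,t=map(np.array,(P['K'],P['R'],P['t']))
    d=R.T@np.linalg.solve(K,[uv[0],uv[1],1]); return -R.T@t,d
def at_z(name,uv,z):
    o,d=ray(name,uv); return o+d*(z-o[2])/d[2]
def at_d(name,uv,dep):
    o,d=ray(name,uv); return o+d*dep
def proj(name,X):
    P=camera_params(name);q=np.array(P['R'])@X+np.array(P['t']);q=np.array(P['K'])@q;return q[:2]/q[2]
def tip(label,cam):
    r=tip_of(label,cam)
    return [(np.array(a['location'])*[640,400],a['score']) for a in r]
E
python3 - <<'E'
from h import *
np.set_printoptions(precision=4,suppress=True)
a,da=snap('side','s1.png');b,db=snap('top','t1.png')
print(read_state())
for c in('side','top'): print(c, ray(c,(320,200)))
Z=dict(knob_mid=.083,pointer=.067,mark=.0485,lock_tab=.076,lever_ball=.093,cam_axis=.055,table_top=.087,pump_handle_end=None,seal_mid=.097)
for n,z in Z.items():
    R={}
    for c,d in(('side',da),('top',db)):
        t=tip(n,c)
        for uv,s in t[:2]:
            u,v=np.clip(uv.astype(int),0,[639,399]); print(n,c,uv.round(1),round(s,2),'z:',at_z(c,uv,z) if z else '','d:',at_d(c,uv,d[v,u]))
        if t: R[c]=t[0][0]
    if len(R)==2:
        (o1,d1),(o2,d2)=[ray(c,R[c]) for c in R]
        s=np.linalg.lstsq(np.c_[d1,-d2],o2-o1,rcond=None)[0]; p,q=o1+s[0]*d1,o2+s[1]*d2
        print('   tri',(p+q)/2,'gap',np.linalg.norm(p-q))
E
```

```text
pics
{'time': 0.1, 'joint_positions': array([-1.1376,  0.3328, -0.0647,  1.4608,  0.0216,  1.3499, -0.0885]), 'joint_vel': array([-0.0012, -0.002 , -0.002 , -0.0019,  0.0018, -0.0002, -0.0006]), 'joint_torque': array([  0.0013, -62.454 ,   0.0243, -39.0716,  -0.0615,   0.0366,
         0.    ]), 'ee_pos': array([0.275 , 0.5609, 0.2107]), 'eef_rot': array([ 0.2259,  0.9741, -0.0006, -0.0001]), 'ft_force': array([ 0.2527, -0.4753,  0.1435]), 'torque': array([-0.0303,  0.0124, -0.0513]), 'width': 0.08701518383485836}
side (array([ 0.3434, -0.9629,  0.6318]), array([ 0.1816,  0.904 , -0.3874]))
top (array([0.4317, 0.0483, 1.5618]), array([ 0.0852, -0.0155, -0.9964]))
knob_mid side [285.8 211.4] 0.78 z: [0.4816 0.2423 0.083 ] d: [0.4781 0.2116 0.0969]
knob_mid top [251.8 228.5] 0.67 z: [0.4762 0.2266 0.083 ] d: [0.4759 0.2252 0.0941]
   tri [0.4778 0.2254 0.0907] gap 0.003656157726445234
pointer side [280.4 215.6] 0.67 z: [0.4657 0.2486 0.067 ] d: [0.4621 0.2132 0.0835]
pointer top [242.9 230.1] 0.63 z: [0.4722 0.2549 0.067 ] d: [0.4727 0.2574 0.0488]
pointer top [299.9 252.6] 0.55 z: [0.
[... 1439 characters left out ...]
7 ] d: [ 0.6953 -0.1593  0.0875]
table_top top [410.6 210. ] 0.72 z: [ 0.5256 -0.2405  0.087 ] d: [ 0.5218 -0.2287  0.1471]
   tri [ 0.6219 -0.1571  0.0313] gap 0.16504142062696153
pump_handle_end side [298.2 317.4] 0.45 z:  d: [ 0.4512 -0.2405  0.0648]
pump_handle_end top [323.4 169.1] 0.61 z:  d: [0.6151 0.0197 0.3191]
   tri [ 0.5839  0.0129 -0.1226] gap 0.1909282158496359
seal_mid side [333.2 300.7] 0.88 z: [ 0.5232 -0.2384  0.097 ] d: [ 0.5267 -0.2243  0.0866]
seal_mid top [321.9 167.1] 0.65 z: [0.6538 0.0188 0.097 ] d: [0.6215 0.0231 0.3096]
seal_mid top [410.2 211.6] 0.49 z: [ 0.5203 -0.2371  0.097 ] d: [ 0.5175 -0.2283  0.1424]
   tri [ 0.6353  0.0213 -0.0922] gap 0.09410651658833055
```

Run:
```python
import cv2,numpy as np
a=cv2.imread('pics/s1.png');b=cv2.imread('pics/t1.png')
c=cv2.resize(b[180:280,180:340],None,fx=5,fy=5,interpolation=cv2.INTER_CUBIC)
cv2.imwrite('pics/tc.png',c)
```

```text
(no output)
```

View pics/t1.png

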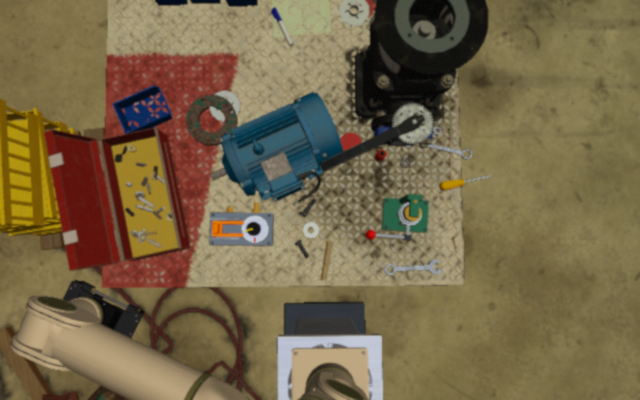

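View pics/s1.png

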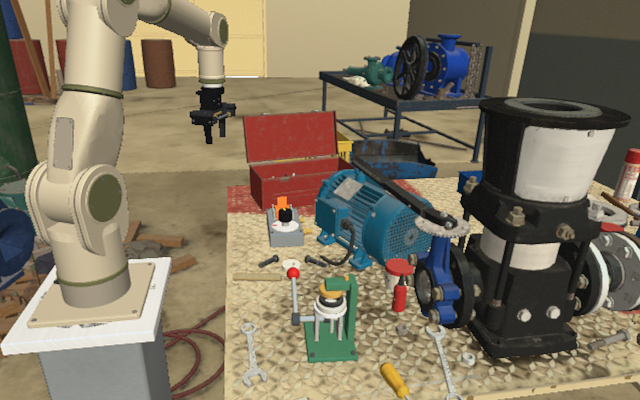

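View pics/tc.png

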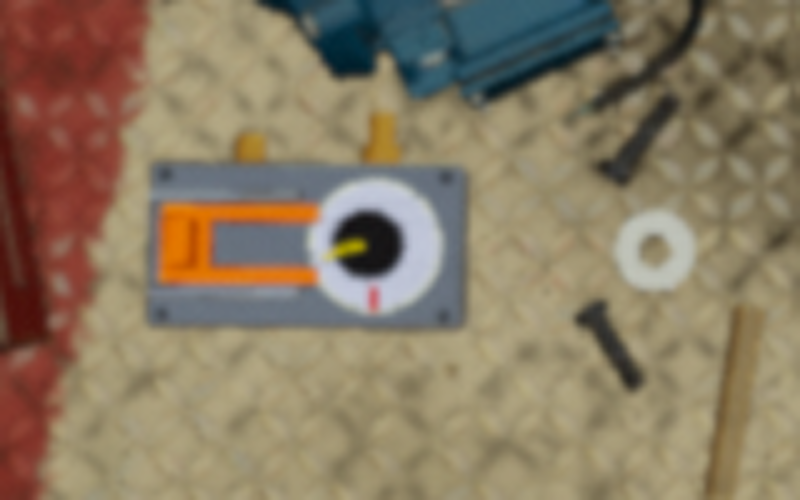

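Top view (up = +x, left = +y): the regulator is at about (240,229) with the orange lock at its left. The pointer points left, and the red mark points down at about (255,240). The gauge is at (405,215), with the red ball at (370,234). The black pump bar runs from (320,170) to (415,122). The side view confirms this. Next I'll refine by colour.

```bash
cat > ang.py <<'E'
from h import *
np.set_printoptions(precision=4,suppress=True)
def blob(im,lo,hi,box):
    hsv=cv2.cvtColor(np.ascontiguousarray(im),cv2.COLOR_RGB2HSV)
    m=cv2.inRange(hsv,lo,hi); M=np.zeros_like(m); x0,y0,x1,y1=box; M[y0:y1,x0:x1]=m[y0:y1,x0:x1]; return M>0
def cen(m):
    v,u=np.nonzero(m); return np.array([u.mean(),v.mean()]),len(u)
def measure(im,cam,box):
    r={}
    r['yel']=blob(im,(20,120,80),(35,255,255),box)
    r['red']=blob(im,(170,90,80),(180,255,255),box)|blob(im,(0,90,80),(4,255,255),box)
    r['white']=blob(im,(0,0,150),(180,60,255),box)
    r['black']=blob(im,(0,0,0),(180,255,60),box)
    return r
E
python3 - <<'E'
from ang import *
b=cv2.imread('pics/t1.png')[:,:,::-1];a=cv2.imread('pics/s1.png')[:,:,::-1]
r=measure(b,'top',(243,216,270,243))
for k,z in(('yel',.085),('red',.0485),('white',.0475),('black',.099)):
    c,n=cen(r[k]); print('top',k,c,n,at_z('top',c,z))
v,u=np.nonzero(r['yel']); print(np.c_[u,v].tolist())
ora=blob(b,(6,150,120),(18,255,255),(205,210,250,245)); v,u=np.nonzero(ora); print('lock u,v range',u.min(),u.max(),v.min(),v.max())
for c in((216.5,228.5),): print('tab',at_z('top',c,.092))
ball=blob(b,(170,120,80),(180,255,255),(360,220,382,245))|blob(b,(0,120,80),(5,255,255),(360,220,382,245)); c,n=cen(ball);print('ball',c,n,at_z('top',c,.096))
ball=blob(a,(170,120,60),(180,255,255),(280,262,305,285))|blob(a,(0,120,60),(5,255,255),(280,262,305,285)); c,n=cen(ball);print('ball side',c,n,at_z('side',c,.093))
# heights top view grid
_,d=camera('top');P=camera_params('top')
vv,uu=np.mgrid[0:400,0:640];K=np.array(P['K']);R=np.array(P['R']);t=np.array(P['t'])
X=np.stack([(uu-K[0,2])/K[0,0]*d,(vv-K[1,2])/K[1,1]*d,d],-1)-t; X=X@R
for x in np.arange(.36,.70,.02):
    row=[]
    for y in np.arange(.40,-.32,-.04):
        m=(abs(X[...,0]-x)<.01)&(abs(X[...,1]-y)<.02)&(d>0); row.append('%4d'%(1000*X[...,2][m].max()) if m.any() else '   .')
    print('%.2f'%x,' '.join(row))
E
```

```text
top yel [249.4118 229.1176] 17 [0.4745 0.2332 0.085 ]
top red [254.  239.5] 4 [0.4443 0.2241 0.0485]
top white [255.804  228.6625] 403 [0.4767 0.2187 0.0475]
top black [253.8485 228.2727] 99 [0.4764 0.2186 0.099 ]
[[248, 228], [249, 228], [250, 228], [251, 228], [252, 228], [247, 229], [248, 229], [249, 229], [250, 229], [251, 229], [252, 229], [247, 230], [248, 230], [249, 230], [250, 230], [251, 230], [248, 231]]
lock u,v range 212 242 210 236
tab [0.4771 0.3283 0.092 ]
ball [370.4459 234.2703] 74 [ 0.4555 -0.12    0.096 ]
ball side [292.5545 272.7091] 110 [ 0.4556 -0.1162  0.093 ]
0.36   11   14   12   11   11   13   11   11   14   12   22    8   11   11   12   13   13   11
0.38   11   10   10   10   12   12   11   11   17    8   25   10   11    8   11    8   12    8
0.40    8   11    9    9   11    9    8    8   19   11   22   10    9   10    7   13    9    9
0.42   11   45   52   46   47   50   52   11   20    9   22   11    8   10    9   15    9    7
0.44    9   62   65   69   55   55   51   17   26   16   27   14    8  108   90   78   74    9
0.46    9   66   97   68  102  102
[... 405 characters left out ...]
    8    9    8   20  107  159   96
0.56   11    8   10   12   35   42  165  160   18   19   11    9   12    8   20  148  154  151
0.58    9   12   10    8  179  157  166  168  163   18   10    7    8   10    6    9   10    9
0.60   10   11   11  140  190  189  169  166  169   35   11   10   10   13    8   11    9   10
0.62   11   12  128  191  201  192  189  176  157  321  321  303   11   12   10    8    8   12
0.64   12  119  123  203  207  205  203  194  168  318  317  310    9    9    8   13   11   11
0.66    7   12  141  208  209  240  210  205  182  170  309  307  300   12    7   11   22   12
0.68    9   13  143  210  208  256  206  212  200  189  186  301  300  289   72    8   22   11
```

drive_tool:
  deltas:
    - [0, 0, 4, -0.03, -0.02, 0, -1]
    - [0, 0, 8, -0.07, -0.045, 0, -1]
    - [0, 0, 12, -0.11, -0.072, 0, -1]
    - [0, 0, 14, -0.15, -0.099, 0, -1]
    - [0, 0, 14, -0.19, -0.125, 0, -1]
    - [0, 0, 14, -0.23, -0.151, 0, -1]
    - [0, 0, 14, -0.27, -0.177, 0, -1]
    - [0, 0, 14, -0.305, -0.2, 0, -1]
    - [0, 0, 14, -0.331, -0.2176, 0, -1]
    - [0, 0, 14, -0.331, -0.2176, 0, -1]
    - [0, 0, 14, -0.331, -0.2176, 0, -1]
    - [0, 0, 14, -0.331, -0.2176, 0, -1]
  squeeze: 20

```text
time: 2.25
ee_pos: [0.4759, 0.2215, 0.2113]
eef_rot: [0.342, 0.94, 0.0, -0.0]
ft_force: [-0.2, -0.0, -0.1]
width: 0.0871
```

drive_tool:
  deltas:
    - [0, 0, 0, 0, 0, 0.03, -1]
    - [0, 0, 0, 0, 0, 0.06, -1]
    - [0, 0, 0, 0, 0, 0.09, -1]
    - [0, 0, 0, 0, 0, 0.11, -1]
    - [0, 0, 0, 0, 0, 0.123, -1]
    - [0, 0, 0, 0, 0, 0.123, -1]

```text
time: 2.85
ee_pos: [0.4752, 0.2206, 0.0869]
eef_rot: [0.342, 0.94, -0.001, -0.001]
ft_force: [-0.3, 0.7, 0.9]
width: 0.0871
```

drive_tool:
  deltas:
    - [0, 0, 0, 0, 0, 0, 0.2]
    - [0, 0, 0, 0, 0, 0, 0.4]
    - [0, 0, 0, 0, 0, 0, 0.6]
    - [0, 0, 0, 0, 0, 0, 0.8]
    - [0, 0, 0, 0, 0, 0, 1]
    - [0, 0, 0, 0, 0, 0, 1]
    - [0, 0, 0, 0, 0, 0, 1]
    - [0, 0, 0, 0, 0, 0, 1]
  squeeze: 15

```text
time: 3.65
ee_pos: [0.4765, 0.2201, 0.0883]
eef_rot: [0.343, 0.939, 0.0, -0.0]
ft_force: [0.2, 0.0, 0.5]
width: 0.0312
```

drive_tool:
  deltas:
    - [0, 0, 0, 0, 0, 0, 1]
    - [0, 0, 0, 0, 0, 0, 1]
    - [0, 0, 0, 0, 0, 0, 1]

```text
time: 3.95
ee_pos: [0.4765, 0.2202, 0.0883]
eef_rot: [0.343, 0.939, 0.0, -0.0]
ft_force: [-0.1, -1.0, 0.5]
width: 0.0071
```

Run:
```python
from h import *
a,_=snap('side');b,_=snap('top')
A=cv2.resize(a[180:260,240:340],(750,600),interpolation=cv2.INTER_CUBIC)
cv2.imwrite('pics/g1.png',A[:,:,::-1])
```

```text
(no output)
```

View pics/g1.png

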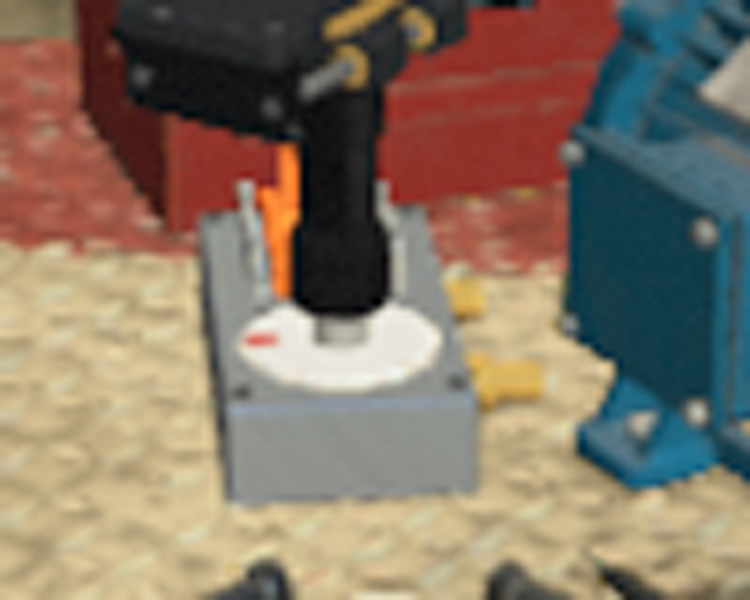

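Run:
```python
from h import *
np.set_printoptions(precision=4,suppress=True)
print('ring',at_z('side',(285.3,225.7),.0475))
s=read_state(); print(s['ee_pos'],s['width'],s['ft_force'])
print('tcp px',proj('side',s['ee_pos']),'tip',proj('side',s['ee_pos']-[0,0,.014]), 'knob', proj('side',np.array([.4765,.2205,.067])),proj('side',np.array([.4765,.2205,.099])))
print('top tcp', proj('top',s['ee_pos']))
```

```text
ring [0.4771 0.2171 0.0475]
[0.4765 0.2201 0.0883] 0.0027991274137623133 [ 0.0892  0.1206 -0.4506]
tcp px [284.9781 212.9021] tip [284.9869 217.1785] knob [284.9723 219.3493] [284.9519 209.5663]
top tcp [253.7487 228.3437]
```

Run:
```python
from h import *
np.set_printoptions(precision=3,suppress=True)
_,d=snap('side')
for v in range(194,226,2):
    print(v,[ '%d:%s'%(u,at_d('side',(u,v),d[v,u])) for u in (276,279,281,283,285,287,289,291,294)][::1])
print(read_state()['width'],read_state()['joint_torque'])
```

```text
194 ['276:[0.443 0.134 0.185]', '279:[0.451 0.132 0.185]', '281:[0.464 0.21  0.153]', '283:[0.469 0.205 0.155]', '285:[0.475 0.201 0.157]', '287:[0.481 0.208 0.154]', '289:[0.488 0.22  0.148]', '291:[0.494 0.222 0.147]', '294:[0.535 0.453 0.052]']
196 ['276:[0.443 0.136 0.178]', '279:[0.45  0.131 0.18 ]', '281:[0.464 0.215 0.145]', '283:[0.469 0.207 0.148]', '285:[0.475 0.203 0.15 ]', '287:[0.481 0.21  0.146]', '289:[0.488 0.219 0.142]', '291:[0.523 0.444 0.049]', '294:[0.534 0.45  0.046]']
198 ['276:[0.443 0.138 0.172]', '279:[0.45  0.13  0.175]', '281:[0.464 0.211 0.14 ]', '283:[0.47  0.208 0.141]', '285:[0.474 0.2   0.145]', '287:[0.481 0.209 0.141]', '289:[0.488 0.218 0.137]', '291:[ 0.343 -0.963  0.632]', '294:[0.534 0.449 0.039]']
200 ['276:[0.47  0.436 0.04 ]', '279:[0.47  0.329 0.084]', '281:[0.464 0.214 0.133]', '283:[0.47  0.211 0.134]', '285:[0.475 0.206 0.136]', '287:[0.481 0.206 0.135]', '289:[0.489 0.225 0.127]', '291:[0.523 0.443 0.034]', '294:[0.534 0.449 0.031]']
202 ['276:[0.47  0.438 0.031]', '279:[0.47  0.328 0.078]', '281:[0.464 0.216 0.126]', '283:[0.47  0.21  0
[... 2249 characters left out ...]
75 0.202 0.074]', '287:[0.481 0.203 0.073]', '289:[0.487 0.205 0.072]', '291:[0.494 0.214 0.067]', '294:[0.508 0.251 0.049]']
222 ['276:[0.452 0.244 0.048]', '279:[0.461 0.242 0.049]', '281:[0.467 0.243 0.048]', '283:[0.47  0.216 0.061]', '285:[0.475 0.211 0.063]', '287:[0.481 0.21  0.063]', '289:[0.491 0.24  0.048]', '291:[0.497 0.24  0.048]', '294:[0.506 0.239 0.048]']
224 ['276:[0.45  0.23  0.048]', '279:[0.46  0.231 0.047]', '281:[0.465 0.224 0.051]', '283:[0.47  0.215 0.054]', '285:[0.476 0.216 0.054]', '287:[0.482 0.214 0.054]', '289:[0.489 0.225 0.049]', '291:[0.495 0.22  0.051]', '294:[0.504 0.223 0.049]']
0.001788962660063563 [  0.001 -48.527   2.311 -34.512  -0.035   0.065  -0.   ]
```

The depth image shows the fingertips closing about on top of the knob, at z≈0.10, although the state implies they should be at 0.074. I'll open and check where they really are.

drive_tool:
  deltas:
    - [0, 0, 0, 0, 0, 0, -1]
    - [0, 0, 0, 0, 0, 0, -1]
    - [0, 0, 0, 0, 0, 0, -1]
    - [0, 0, 0, 0, 0, 0, -1]
    - [0, 0, 0, 0, 0, 0, -1]
    - [0, 0, 0, 0, 0, 0, -1]
    - [0, 0, 0, 0, 0, 0, -1]
    - [0, 0, 0, 0, 0, 0, -1]
    - [0, 0, 0, 0, 0, 0, -1]
    - [0, 0, 0, 0, 0, 0, -1]

```text
time: 5.1
ee_pos: [0.4766, 0.2201, 0.0884]
eef_rot: [0.343, 0.939, 0.0, 0.0]
ft_force: [-0.1, 0.1, 0.8]
width: 0.0739
```

Run:
```python
from h import *
np.set_printoptions(precision=3,suppress=True)
a,d=snap('side'); s=read_state(); print(s['ee_pos'],s['width'],s['ft_force'])
A=cv2.resize(a[160:240,235:335],(750,600),interpolation=cv2.INTER_CUBIC)
cv2.imwrite('pics/g2.png',A[:,:,::-1])
y=np.array([.643,.767,0])
for k in(-.05,.05):
    p=s['ee_pos']+k*y
    for z in(.06,.014,0,-.014): print(k,z,proj('side',p+[0,0,z]), ((proj('side',p+[0,0,z])-[235,160])*7.5).round())
```

```text
[0.477 0.22  0.088] 0.07803473620910807 [ 0.029 -0.41   0.764]
-0.05 0.06 [275.121 199.715] [301. 298.]
-0.05 0.014 [275.295 214.53 ] [302. 409.]
-0.05 0 [275.347 218.953] [303. 442.]
-0.05 -0.014 [275.399 223.338] [303. 475.]
0.05 0.06 [294.165 188.916] [444. 217.]
0.05 0.014 [294.068 202.995] [443. 322.]
0.05 0 [294.038 207.203] [443. 354.]
0.05 -0.014 [294.009 211.377] [443. 385.]
```

View pics/g2.png

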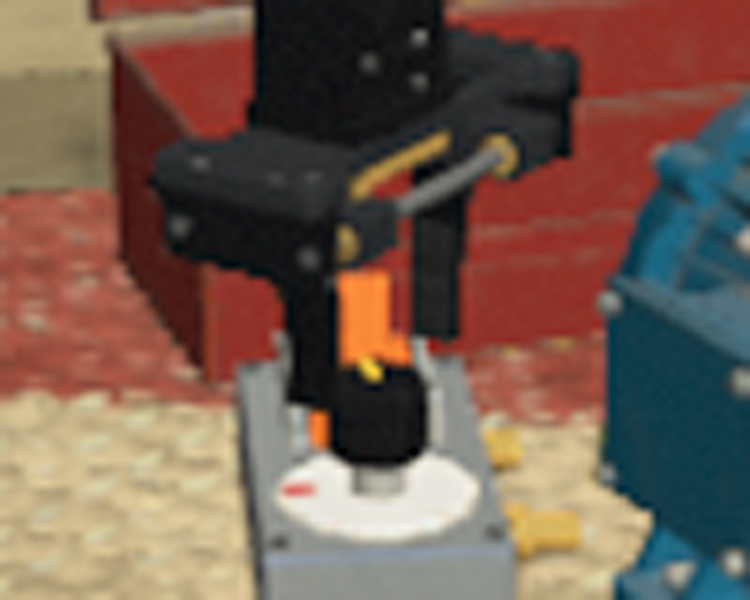

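The picture shows the open fingertips at crop rows ~405 and ~335, where the pose predicts 475 and 385. So the real tips stand about 26 mm higher than reported, and I'll descend by that much.

drive_tool:
  deltas:
    - [0, 0, 0, 0, 0, 0.01, -1]
    - [0, 0, 0, 0, 0, 0.018, -1]
    - [0, 0, 0, 0, 0, 0.024, -1]
    - [0, 0, 0, 0, 0, 0.024, -1]

```text
time: 5.55
ee_pos: [0.4758, 0.2197, 0.063]
eef_rot: [0.343, 0.939, -0.001, -0.001]
ft_force: [-0.3, -0.0, 0.3]
width: 0.0867
```

drive_tool:
  deltas:
    - [0, 0, 0, 0, 0, 0, 1]
    - [0, 0, 0, 0, 0, 0, 1]
    - [0, 0, 0, 0, 0, 0, 1]
    - [0, 0, 0, 0, 0, 0, 1]
    - [0, 0, 0, 0, 0, 0, 1]
    - [0, 0, 0, 0, 0, 0, 1]
    - [0, 0, 0, 0, 0, 0, 1]
    - [0, 0, 0, 0, 0, 0, 1]
    - [0, 0, 0, 0, 0, 0, 1]
    - [0, 0, 0, 0, 0, 0, 1]
  squeeze: 15

```text
time: 6.55
ee_pos: [0.4775, 0.2214, 0.0647]
eef_rot: [0.343, 0.939, 0.001, 0.001]
ft_force: [5.2, 5.0, -4.3]
width: 0.0395
```

drive_tool:
  deltas:
    - [0, 0, 0, 0, 0.001, 0, 1]
    - [0, 0, -5, 0, 0.002, 0, 1]
    - [0, 0, -11, 0, 0.002, 0, 1]
    - [0, 0, -17, 0, 0.002, 0, 1]
    - [0, 0, -23, 0, 0.002, 0, 1]
    - [0, 0, -29, 0, 0.002, 0, 1]
    - [0, 0, -35, 0, 0.002, 0, 1]
    - [0, 0, -41, 0, 0.002, 0, 1]
    - [0, 0, -47, 0, 0.002, 0, 1]
    - [0, 0, -50, 0, 0.002, 0, 1]
    - [0, 0, -50, 0, 0.002, 0, 1]
    - [0, 0, -50, 0, 0.002, 0, 1]
  squeeze: 20

```text
time: 7.75
ee_pos: [0.4777, 0.2218, 0.0646]
eef_rot: [-0.085, 0.996, 0.0, -0.0]
ft_force: [-2.5, 0.4, 3.5]
width: 0.0397
```

drive_tool:
  deltas:
    - [0, 0, 0, 0, 0, 0, -1]
    - [0, 0, 0, 0, 0, 0, -1]
    - [0, 0, 0, 0, 0, 0, -1]
    - [0, 0, 0, 0, 0, 0, -1]
    - [0, 0, 0, 0, 0, 0, -1]
    - [0, 0, 0, 0, 0, -0.03, -1]
    - [0, 0, 0, 0, 0, -0.07, -1]
    - [0, 0, 10, 0.03, 0.05, -0.09, -1]
    - [0, 0, 20, 0.06, 0.09, -0.09, -1]
    - [0, 0, 20, 0.08, 0.13, -0.09, -1]
    - [0, 0, 20, 0.08, 0.16, -0.09, -1]
    - [0, 0, 20, 0.08, 0.16, -0.09, -1]

```text
time: 8.95
ee_pos: [0.3674, 0.3715, 0.1546]
eef_rot: [0.084, 0.996, 0.001, -0.001]
ft_force: [0.7, -0.8, -0.2]
width: 0.0869
```

Run:
```python
from ang import *
ims=[camera('top')[0] for _ in range(4)]; b=np.mean(ims,0).astype(np.uint8)
cv2.imwrite('pics/t2.png',b[:,:,::-1])
A=cv2.resize(b[212:247,238:273],(770,770),interpolation=cv2.INTER_CUBIC)[:600]
cv2.imwrite('pics/t2c.png',A[:,:,::-1])
r=measure(b,'top',(243,216,270,243))
for k,z in(('yel',.085),('red',.0485),('white',.0475),('black',.099)):
    if r[k].any(): c,n=cen(r[k]); print('top',k,c,n,at_z('top',c,z))
for n,z in(('pointer',.067),('mark',.0485),('knob_mid',.083)):
  for uv,s in tip(n,'top')[:1]: print(n,uv,s,at_z('top',uv,z))
```

```text
top yel [251.   231.15] 20 [0.4685 0.2286 0.085 ]
top red [254.  239.5] 4 [0.4443 0.2241 0.0485]
top white [255.8015 228.6134] 388 [0.4769 0.2187 0.0475]
top black [253.5816 227.9184] 98 [0.4774 0.2194 0.099 ]
pointer [246.912 238.92 ] 0.73 [0.4461 0.2429 0.067 ]
mark [251.712 240.6  ] 0.84 [0.4411 0.231  0.0485]
knob_mid [322.176 166.   ] 0.49 [0.6592 0.0177 0.083 ]
```

View pics/t2c.png

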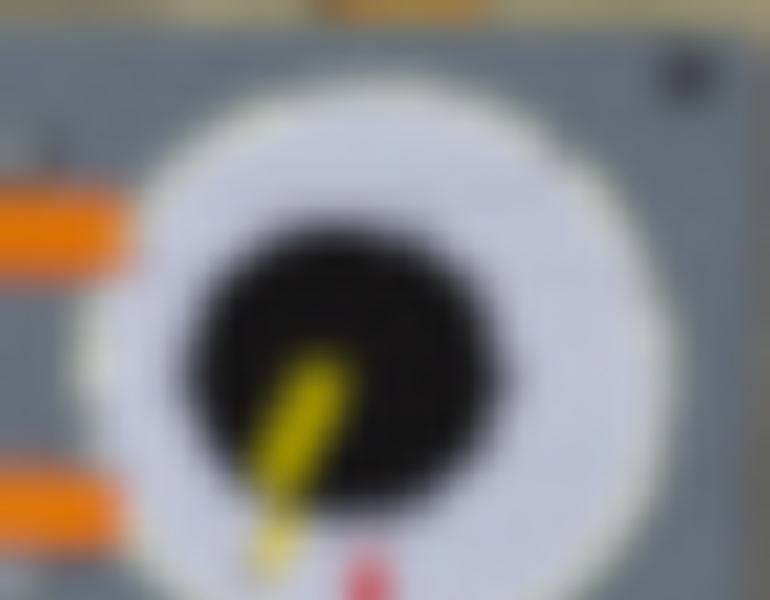

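Pointer tip is at crop (265,575), knob centre at (345,365), ring centre at (377,373) and the mark at about column 370. The pointer is still short of the mark, so I'll compute the remaining angle.

Run:
```python
from ang import *
b=cv2.imread('pics/t2.png')[:,:,::-1].astype(float)
C1=at_z('top',((377.5)/22-.5+238,373.5/22-.5+212),.0475);C2=at_z('top',(345.5/22-.5+238,365.5/22-.5+212),.099)
T=at_z('top',(265.5/22-.5+238,575.5/22-.5+212),.067)
# red mark weighted centroid: redness r-(g+b)/2 above ring
R=b[234:246,249:261]; w=R[...,0]-np.maximum(R[...,1],R[...,2]); w=np.clip(w-15,0,None)
v,u=np.mgrid[234:246,249:261]; m=np.array([(u*w).sum(),(v*w).sum()])/w.sum(); M=at_z('top',m,.0485)
Y=b[226:241,244:258]; w=np.clip(np.minimum(Y[...,0],Y[...,1])-Y[...,2]-15,0,None)
v,u=np.mgrid[226:241,244:258]
for lo,hi,z in((226,233,.1),(236,241,.068)):
    k=(v>=lo)&(v<hi); ww=w*k; p=np.array([(u*ww).sum(),(v*ww).sum()])/ww.sum(); print('yel',lo,p,at_z('top',p,z))
print(C1,C2,T,m,M)
ang=lambda p,C:np.degrees(np.arctan2(-(p-C)[1],-(p-C)[0]))
for C in(C1,C2,(C1+C2)/2): print(ang(T,C),ang(M,C),ang(M,C)-ang(T,C))
```

```text
yel 226 [251.2912 230.4102] [0.4702 0.2259 0.1   ]
yel 236 [250.0709 236.3386] [0.4536 0.2334 0.068 ]
[0.4773 0.2222 0.0475] [0.4769 0.2205 0.099 ] [0.4497 0.2351 0.067 ] [254.3154 239.577 ] [0.444  0.2231 0.0485]
-25.01283062129028 -1.674242598650141 23.33858802264014
-28.221028532430136 -4.643029701643854 23.57799883078628
-26.626246442936505 -3.1506376795841224 23.475608763352383
```

drive_tool:
  deltas:
    - [0, 0, 4, -0.04, -0.039, 0, -1]
    - [0, 0, 4, -0.075, -0.073, 0, -1]
    - [0, 0, 4, -0.11, -0.107, 0, -1]
    - [0, 0, 4, -0.1337, -0.1295, 0, -1]
    - [0, 0, 4, -0.1337, -0.1295, 0.02, -1]
    - [0, 0, 4, -0.1337, -0.1295, 0.05, -1]
    - [0, 0, 4, -0.1337, -0.1295, 0.08, -1]
    - [0, 0, 4, -0.1337, -0.1295, 0.09, -1]
    - [0, 0, 4, -0.1337, -0.1295, 0.09, -1]

```text
time: 10.2
ee_pos: [0.4798, 0.2136, 0.0634]
eef_rot: [0.123, 0.992, -0.001, -0.001]
ft_force: [-0.4, -0.2, 0.6]
width: 0.0869
```

drive_tool:
  deltas:
    - [0, 0, 0, 0, 0, 0, 1]
    - [0, 0, 0, 0, 0, 0, 1]
    - [0, 0, 0, 0, 0, 0, 1]
    - [0, 0, 0, 0, 0, 0, 1]
    - [0, 0, 0, 0, 0, 0, 1]
    - [0, 0, 0, 0, 0, 0, 1]
    - [0, 0, 0, 0, 0, 0, 1]
    - [0, 0, 0, 0, 0, 0, 1]
    - [0, 0, 0, 0, 0, 0, 1]
    - [0, 0, 0, 0, 0, 0, 1]

```text
time: 11.2
ee_pos: [0.4817, 0.2203, 0.065]
eef_rot: [0.121, 0.993, 0.004, 0.002]
ft_force: [9.0, 18.6, -12.2]
width: 0.0394
```

drive_tool:
  deltas:
    - [0, 0, 0, 0.002, 0.003, 0, 1]
    - [0, 0, 0, 0.0045, 0.006, 0, 1]
    - [0, 0, 0, 0.0045, 0.006, 0, 1]
    - [0, 0, -5, 0.0045, 0.006, 0, 1]
    - [0, 0, -10, 0.0045, 0.006, 0, 1]
    - [0, 0, -15, 0.0045, 0.006, 0, 1]
    - [0, 0, -20, 0.0045, 0.006, 0, 1]
    - [0, 0, -23.5, 0.0045, 0.006, 0, 1]
    - [0, 0, -23.5, 0.0045, 0.006, 0, 1]
    - [0, 0, -23.5, 0.0045, 0.006, 0, 1]

```text
time: 12.2
ee_pos: [0.4815, 0.2225, 0.0651]
eef_rot: [-0.082, 0.997, 0.001, 0.004]
ft_force: [18.6, 5.4, -13.6]
width: 0.0397
```

drive_tool:
  deltas:
    - [0, 0, 0, 0, 0, 0, -1]
    - [0, 0, 0, 0, 0, 0, -1]
    - [0, 0, 0, 0, 0, 0, -1]
    - [0, 0, 0, 0, 0, 0, -1]
    - [0, 0, 0, 0, 0, 0, -1]
    - [0, 0, 0, 0, 0, -0.03, -1]
    - [0, 0, 0, 0, 0, -0.07, -1]
    - [0, 0, 6, 0.05, 0.03, -0.09, -1]
    - [0, 0, 12, 0.09, 0.06, -0.09, -1]
    - [0, 0, 14, 0.12, 0.1, -0.09, -1]
    - [0, 0, 14, 0.12, 0.13, -0.09, -1]
    - [0, 0, 14, 0.12, 0.13, -0.09, -1]

```text
time: 13.4
ee_pos: [0.3348, 0.3347, 0.1548]
eef_rot: [0.037, 0.999, 0.001, -0.0]
ft_force: [-0.7, 0.2, 0.8]
width: 0.0868
```

Run:
```python
from ang import *
ims=[camera('top')[0] for _ in range(4)]; b=np.mean(ims,0).astype(np.uint8)
cv2.imwrite('pics/t3.png',b[:,:,::-1])
A=cv2.resize(b[212:247,240:275],(770,770),interpolation=cv2.INTER_CUBIC)[100:700]
cv2.imwrite('pics/t3c.png',A[:,:,::-1])
print(read_state()['eef_rot'],read_state()['ee_pos'])
```

```text
[ 0.0409  0.9992 -0.0002 -0.    ] [0.3386 0.3292 0.1542]
```

View pics/t3c.png

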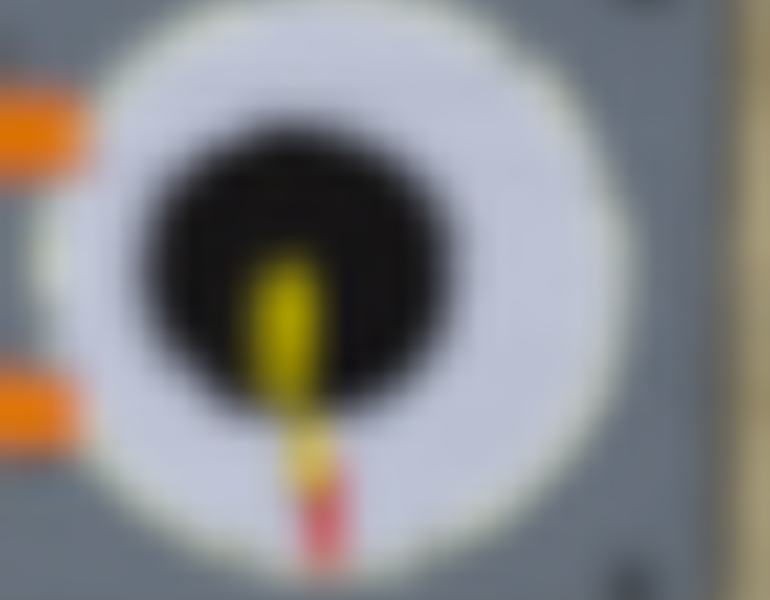

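Pointer tip is at crop (310,490), just over the inner end of the red mark (325,530), so it is nearly aligned. Next I'll get the number.

Run:
```python
from ang import *
q=lambda x,y:((x+.5)/22-.5+240,(y+100.5)/22-.5+212)
C1=at_z('top',q(333,272),.0475);C2=at_z('top',q(297,268),.099)
M=np.array([.444,.2231,.0485])
ang=lambda p,C:np.degrees(np.arctan2(-(p-C)[1],-(p-C)[0]))
print(C1,C2)
b=cv2.imread('pics/t3.png')[:,:,::-1].astype(float)
Y=b[226:242,246:262]; w=np.clip(np.minimum(Y[...,0],Y[...,1])-Y[...,2]-15,0,None);v,u=np.mgrid[226:242,246:262]
k=(v>=235)&(v<239); ww=w*k; p=np.array([(u*ww).sum(),(v*ww).sum()])/ww.sum()
for T in(at_z('top',q(310,485),.067),at_z('top',p,.068)):
  print(p,T,[ang(M,C)-ang(T,C) for C in(C1,C2,(C1+C2)/2)])
for n,z in(('pointer',.067),('mark',.0485)):
  for uv,s in tip(n,'top')[:1]: print(n,uv,s,at_z('top',uv,z))
```

```text
[0.4775 0.2222 0.0475] [0.4765 0.221  0.099 ]
[253.4958 236.4901] [0.4482 0.2231 0.067 ] [np.float64(0.19420550438119855), np.float64(0.5143797183895695), np.float64(0.3497219441170407)]
[253.4958 236.4901] [0.453  0.2233 0.068 ] [np.float64(1.0678512079154796), np.float64(1.9108217623105852), np.float64(1.4767005705842209)]
pointer [252.672 239.12 ] 0.44 [0.4453 0.2259 0.067 ]
mark [252.48 240.48] 0.58 [0.4414 0.2287 0.0485]
```

The pointer is within about 1° of the mark, which is good enough. Now the lock.

drive_tool:
  deltas:
    - [0, 0, -4.7, -0.04, 0.0133, 0, -1]
    - [0, 0, -4.7, -0.08, 0.0133, 0, -1]
    - [0, 0, -4.7, -0.115, 0.0133, 0.02, -1]
    - [0, 0, -4.7, -0.1375, 0.0133, 0.02, -1]
    - [0, 0, -4.7, -0.1375, 0.0133, 0.02, -1]
    - [0, 0, -4.7, -0.1375, 0.0133, 0.02, -1]
    - [0, 0, -4.7, -0.1375, 0.0133, 0.02, -1]

```text
time: 14.4
ee_pos: [0.4754, 0.3325, 0.1346]
eef_rot: [-0.001, 1.0, 0.0, -0.0]
ft_force: [0.4, 0.4, 0.4]
width: 0.0873
```

Run:
```python
from ang import *
b=cv2.imread('pics/t3.png')[:,:,::-1]
_,d=camera('side')
m=blob(camera('side')[0],(4,150,100),(18,255,255),(270,180,300,225)); v,u=np.nonzero(m)
X=np.array([at_d('side',(a,c),d[c,a]) for a,c in zip(u,v) if d[c,a]>0]); T=X[X[:,2]>.07]
if len(T): print('tab face',np.median(T,0),T.min(0),T.max(0))
print(read_state()['ee_pos'],read_state()['eef_rot'])
```

```text
tab face [0.4788 0.3276 0.0875] [0.4503 0.2291 0.0705] [0.5121 0.4437 0.116 ]
[0.4754 0.3327 0.1348] [-0.0012  1.      0.0003  0.0001]
```

drive_tool:
  deltas:
    - [0, 0, 0, -0.002, 0.001, 0.03, -1]
    - [0, 0, 0, -0.002, 0.001, 0.06, -1]
    - [0, 0, 0, -0.002, 0.001, 0.077, -0.5]
    - [0, 0, 0, -0.002, 0.001, 0.077, 0]
    - [0, 0, 0, -0.002, 0.001, 0.077, 1]
    - [0, 0, 0, -0.002, 0.001, 0.077, 1]
    - [0, 0, 0, -0.002, 0.001, 0.077, 1]
    - [0, 0, 0, -0.002, 0.001, 0.077, 1]
    - [0, 0, 0, -0.002, 0.001, 0.077, 1]
    - [0, 0, 0, -0.002, 0.001, 0.077, 1]
    - [0, 0, 0, -0.002, 0.001, 0.077, 1]
    - [0, 0, 0, -0.002, 0.001, 0.077, 1]

```text
time: 15.7
ee_pos: [0.478, 0.3334, 0.0573]
eef_rot: [-0.001, 1.0, -0.0, -0.0]
ft_force: [0.4, -2.0, 0.1]
width: 0.015
```

drive_tool:
  deltas:
    - [0, 0, 0, 0, 0, 0, 1]
    - [0, 0, 0, 0, 0, 0, 1]
    - [0, 0, 0, 0, 0, 0, 1]
    - [0, 0, 0, 0, 0, 0, 1]

```text
time: 16.1
ee_pos: [0.478, 0.3333, 0.0573]
eef_rot: [-0.001, 1.0, -0.0, -0.0]
ft_force: [-0.4, -0.2, 1.1]
width: 0.0138
```

drive_tool:
  deltas:
    - [0, 0, 0, 0, -0.008, 0, 1]
    - [0, 0, 0, 0, -0.018, 0, 1]
    - [0, 0, 0, 0, -0.028, 0, 1]
    - [0, 0, 0, 0, -0.038, 0, 1]
    - [0, 0, 0, 0, -0.046, 0, 1]
    - [0, 0, 0, 0, -0.05, 0, 1]
    - [0, 0, 0, 0, -0.05, 0, 1]
    - [0, 0, 0, 0, -0.052, 0, 1]
    - [0, 0, 0, 0, -0.052, 0, 1]
    - [0, 0, 0, 0, -0.052, 0, 1]

```text
time: 17.1
ee_pos: [0.4772, 0.2837, 0.0574]
eef_rot: [-0.002, 1.0, 0.002, -0.0]
ft_force: [-3.6, 11.5, -3.3]
width: 0.0139
```

drive_tool:
  deltas:
    - [0, 0, 0, 0, -0.002, 0, 1]
    - [0, 0, 0, 0, -0.002, 0, 1]
    - [0, 0, 0, 0, -0.002, 0, 1]

```text
time: 17.4
ee_pos: [0.4771, 0.2835, 0.0575]
eef_rot: [-0.002, 1.0, 0.003, 0.0]
ft_force: [-2.2, 17.6, -7.0]
width: 0.0144
```

drive_tool:
  deltas:
    - [0, 0, 0, 0, 0.0035, 0, -0.6]
    - [0, 0, 0, 0, 0.0035, 0, -0.6]
    - [0, 0, 0, 0, 0.0035, 0, -0.6]
    - [0, 0, 0, 0, 0.0035, 0, -0.6]
    - [0, 0, 0, 0, 0.0035, -0.03, -0.6]
    - [0, 0, 0, 0, 0.0035, -0.07, -0.6]
    - [0, 0, 0, 0, 0.0035, -0.12, -0.6]
    - [0, 0, 0, 0.04, 0.0035, -0.15, -0.6]
    - [0, 0, 0, 0.09, -0.03, -0.15, -0.6]
    - [0, 0, 0, 0.12, -0.08, -0.15, -0.6]
    - [0, 0, 0, 0.12, -0.11, -0.15, -0.6]
    - [0, 0, 0, 0.12, -0.11, -0.15, -0.6]

```text
time: 18.6
ee_pos: [0.3576, 0.1643, 0.2076]
eef_rot: [0.002, 1.0, 0.0, 0.0]
ft_force: [0.5, 0.6, 0.4]
width: 0.0696
```

Run:
```python
from ang import *
ims=[camera('top') for _ in range(4)]; b=np.mean([i[0] for i in ims],0).astype(np.uint8); d=ims[0][1]
cv2.imwrite('pics/t4.png',b[:,:,::-1])
A=cv2.resize(b[210:248,205:275],None,fx=11,fy=11,interpolation=cv2.INTER_CUBIC)
B=cv2.resize(b[190:250,360:440],None,fx=9,fy=9,interpolation=cv2.INTER_CUBIC)
cv2.imwrite('pics/t4c.png',A[:,:,::-1])
g=blob(b,(50,80,30),(85,255,255),(375,190,440,240)); v,u=np.nonzero(g)
X=np.array([at_d('top',(a,c),d[c,a]) for a,c in zip(u,v)]); L=X[X[:,2]<.05]
r=cv2.minAreaRect((L[:,:2]*1000).astype(np.float32)); print('base rect mm',r,len(L))
H=X[X[:,2]>.12]; print('arm rect',cv2.minAreaRect((H[:,:2]*1000).astype(np.float32)))
red=blob(b,(170,100,80),(180,255,255),(360,220,385,245))|blob(b,(0,100,80),(8,255,255),(360,220,385,245)); c,n=cen(red);print('ball',c,n,at_z('top',c,.094))
for n,z in(('cam_axis',.055),('lever_ball',.093)):
  for uv,s in tip(n,'top')[:1]: print(n,uv,s,at_z('top',uv,z))
# rod pixels: height profile between
for y in np.arange(-.26,-.09,.01):
    vv,uu=np.nonzero(d[215:250,360:425]>0); 
    P=np.array([at_d('top',(a+360,c+215),d[c+215,a+360]) for a,c in zip(uu,vv)]) if y<-.255 else P
    k=(abs(P[:,1]-y)<.005)&(P[:,2]>.045)&(P[:,0]<.475)&(P[:,0]>.42); 
    if k.any(): print('%.2f'%y,P[k].mean(0),k.sum(),P[k][:,2].max())
```

```text
base rect mm ((516.2459716796875, -237.68807983398438), (137.3998260498047, 97.16129302978516), 85.52498626708984) 802
arm rect ((502.52569580078125, -105.03327941894531), (62.972137451171875, 331.8409118652344), 14.033863067626953)
ball [370.3412 234.3176] 85 [ 0.4554 -0.12    0.094 ]
cam_axis [408.384 235.32 ] 0.57 [ 0.4518 -0.2382  0.055 ]
lever_ball [369.984 229.2  ] 0.51 [ 0.4703 -0.1193  0.093 ]
-0.25 [ 0.4407 -0.245   0.0586] 1 0.05858267051194743
-0.24 [ 0.4542 -0.2393  0.0627] 30 0.07190401934936985
-0.23 [ 0.4524 -0.2309  0.0637] 38 0.0710168085324343
-0.22 [ 0.4469 -0.221   0.0629] 13 0.07143128768670692
-0.21 [ 0.447  -0.2096  0.0681] 11 0.07481549605829874
-0.20 [ 0.4485 -0.1995  0.0686] 12 0.07393888960855421
-0.19 [ 0.449  -0.1899  0.0724] 11 0.07890105322653973
-0.18 [ 0.4501 -0.1797  0.0774] 9 0.08193798111672201
-0.17 [ 0.4501 -0.1701  0.0823] 9 0.08660678790274257
-0.16 [ 0.4514 -0.1596  0.0819] 15 0.08932616928693027
-0.15 [ 0.4519 -0.1494  0.086 ] 11 0.09166679363016517
-0.14 [ 0.4529 -0.1402  0.092 ] 10 0.09780647383138619
-0.13 [ 0.4535 -0.129   0.1008] 20 0.10840667895859446
-0.12 [ 0.4549 -0.1201  0.1044] 33 0.11214980442395661
-0.11 [ 0.4541 -0.1109  0.1027] 30 0.11231748311406786
```

View pics/t4c.png

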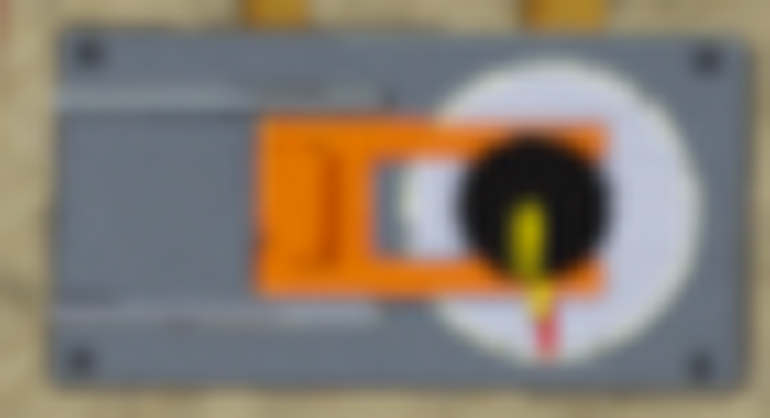

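Lock is home at crop x 255–370, its fork passing under the knob. The pointer tip (540,310) is on the mark (547,335). Next, the lever.

```bash
python3 -c "
from h import *
s=read_state();print(s['joint_positions'].round(3),s['ee_pos'],s['eef_rot'])"
```

```text
[-0.619 -0.18   0.054  2.017  0.01   1.305  1.005] [0.35844365 0.16996995 0.20720509] [-1.26907005e-03  9.99999175e-01 -1.25151174e-04 -1.52858934e-04]
```

drive_tool:
  deltas:
    - [0, 0, 8, 0, -0.02, 0, -1]
    - [0, 0, 16, -0.01, -0.05, 0, -1]
    - [0, 0, 24, -0.02, -0.08, 0, -1]
    - [0, 0, 32, -0.03, -0.11, 0, -1]
    - [0, 0, 40, -0.045, -0.14, 0, -1]
    - [0, 0, 48, -0.055, -0.17, 0, -1]
    - [0, 0, 56, -0.065, -0.2, 0, -1]
    - [0, 0, 64, -0.075, -0.23, 0, -1]
    - [0, 0, 72, -0.085, -0.26, 0, -1]
    - [0, 0, 80, -0.097, -0.28, 0, -1]
    - [0, 0, 88, -0.097, -0.29, 0, -1]
    - [0, 0, 94.5, -0.097, -0.29, 0, -1]

```text
time: 20.1
ee_pos: [0.4562, -0.122, 0.2068]
eef_rot: [0.736, 0.677, -0.001, -0.0]
ft_force: [-0.3, 0.4, 0.4]
width: 0.0872
```

drive_tool:
  deltas:
    - [0, 0, 0, 0, 0, 0, -1]
    - [0, 0, 0, 0, 0, 0, -1]
    - [0, 0, 0, 0, 0, 0, -1]

```text
time: 20.4
ee_pos: [0.4559, -0.1201, 0.2072]
eef_rot: [0.733, 0.681, -0.0, -0.0]
ft_force: [0.8, 0.7, 0.3]
width: 0.087
```

drive_tool:
  deltas:
    - [0, 0, 0, 0, 0, 0.035, -1]
    - [0, 0, 0, 0, 0, 0.07, -1]
    - [0, 0, 0, 0, 0, 0.1, -1]
    - [0, 0, 0, 0, 0, 0.125, -1]
    - [0, 0, 0, 0, 0, 0.14, -1]
    - [0, 0, 0, 0, 0, 0.145, -1]
    - [0, 0, 0, 0, 0, 0.145, -1]
  squeeze: 25

```text
time: 21.1
ee_pos: [0.4556, -0.1204, 0.0621]
eef_rot: [0.733, 0.68, -0.0, -0.0]
ft_force: [-0.5, -0.6, 0.3]
width: 0.087
```

drive_tool:
  deltas:
    - [0, 0, 0, 0, 0, 0, 0]
    - [0, 0, 0, 0, 0, 0, 0.5]
    - [0, 0, 0, 0, 0, 0, 1]
    - [0, 0, 0, 0, 0, 0, 1]
    - [0, 0, 0, 0, 0, 0, 1]
    - [0, 0, 0, 0, 0, 0, 1]
    - [0, 0, 0, 0, 0, 0, 1]
    - [0, 0, 0, 0, 0, 0, 1]
    - [0, 0, 0, 0, 0, 0, 1]
    - [0, 0, 0, 0, 0, 0, 1]
    - [0, 0, 0, 0, 0, 0, 1]
    - [0, 0, 0, 0, 0, 0, 1]

```text
time: 22.3
ee_pos: [0.456, -0.1207, 0.0624]
eef_rot: [0.734, 0.679, 0.0, 0.0]
ft_force: [2.8, -0.4, -2.0]
width: 0.0281
```

Run:
```python
from h import *
a,d=snap('side'); s=read_state(); print(s['ee_pos'],s['eef_rot'],s['width'],s['ft_force'],proj('side',s['ee_pos']))
A=cv2.resize(a[225:345,250:370],(600,600),interpolation=cv2.INTER_CUBIC)
cv2.imwrite('pics/g3.png',A[:,:,::-1])
```

```text
[ 0.45599565 -0.12068975  0.06240685] [7.33813790e-01 6.79350603e-01 1.86252905e-04 2.13003809e-04] 0.028442211788678937 [ 3.62772602 -0.45010239 -1.1642842 ] [292.89723092 285.20647598]
```

View pics/g3.png

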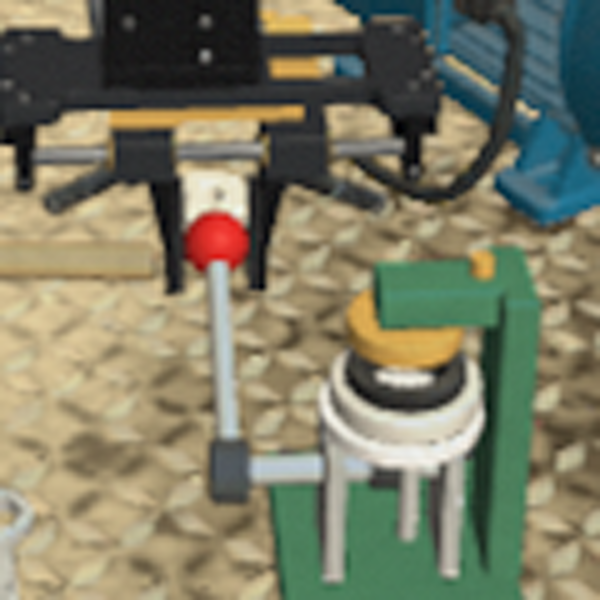

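Ball sits between the fingers at crop (217,240), with the rod clear. Swinging along the arc; tool x lies along the gauge's y.

drive_tool:
  deltas:
    - [0, 0, 0, -0.0043, 0, -0.0112, 1]
    - [0, 0, 0, -0.0098, 0, -0.0219, 1]
    - [0, 0, 0, -0.0163, 0, -0.032, 1]
    - [0, 0, 0, -0.0237, 0, -0.0414, 1]
    - [0, 0, 0, -0.0321, 0, -0.05, 1]
    - [0, 0, 0, -0.0413, 0, -0.0577, 1]
    - [0, 0, 0, -0.0512, 0, -0.0645, 1]
    - [0, 0, 0, -0.0617, 0, -0.0702, 1]
    - [0, 0, 0, -0.0727, 0, -0.0749, 1]
    - [0, 0, 0, -0.0842, 0, -0.0784, 1]
    - [0, 0, 0, -0.096, 0, -0.0808, 1]
    - [0, 0, 0, -0.1079, 0, -0.082, 1]

```text
time: 23.55
ee_pos: [0.4478, -0.2279, 0.1452]
eef_rot: [0.734, 0.68, 0.001, -0.0]
ft_force: [5.6, 2.9, -1.5]
width: 0.0285
```

drive_tool:
  deltas:
    - [0, 0, 0, -0.006, 0, -0.0002, 1]
    - [0, 0, 0, -0.006, 0, -0.0002, 1]
    - [0, 0, 0, -0.006, 0, -0.0002, 1]
    - [0, 0, 0, -0.006, 0, -0.0002, 1]
    - [0, 0, 0, -0.006, 0, -0.0002, 1]

```text
time: 24.05
ee_pos: [0.4474, -0.2337, 0.1453]
eef_rot: [0.734, 0.68, 0.001, 0.0]
ft_force: [2.5, 2.8, 6.0]
width: 0.0289
```

Run:
```python
from ang import *
a,d=snap('side'); b,db=snap('top'); s=read_state(); print(s['ee_pos'],s['eef_rot'],s['width'],s['ft_force'])
A=cv2.resize(a[215:345,260:390],(600,600),interpolation=cv2.INTER_CUBIC)
cv2.imwrite('pics/g4.png',A[:,:,::-1])
box=(280,215,320,330)
m=blob(a,(170,120,60),(180,255,255),box)|blob(a,(0,120,60),(5,255,255),box)
n,l,st,ce=cv2.connectedComponentsWithStats(m.astype(np.uint8)); k=1+np.argmax(st[1:,4]); print('ball px',ce[k],st[k]); c=ce[k]
print('ball@z.175',at_z('side',c,.175),'depth',at_d('side',c,d[int(c[1]),int(c[0])]))
ca=np.array([.4465,-.2336,.055])
for dv in(-.1,0,.1): print(dv,proj('side',ca+[.078*.12*np.sin(-dv),.12*np.sin(-dv),.12*np.cos(dv)]))
```

```text
[ 0.4474 -0.2337  0.1453] [0.7336 0.6796 0.0006 0.0001] 0.02843975963868319 [1.9856 2.5271 6.6839]
ball px [296.1477 268.0966] [289 261  15  15 176]
ball@z.175 [ 0.4477 -0.2294  0.175 ] depth [ 0.4455 -0.2443  0.1843]
-0.1 [295.4954 266.2852]
0 [295.8488 269.2632]
0.1 [296.2063 272.8536]
```

View pics/g4.png

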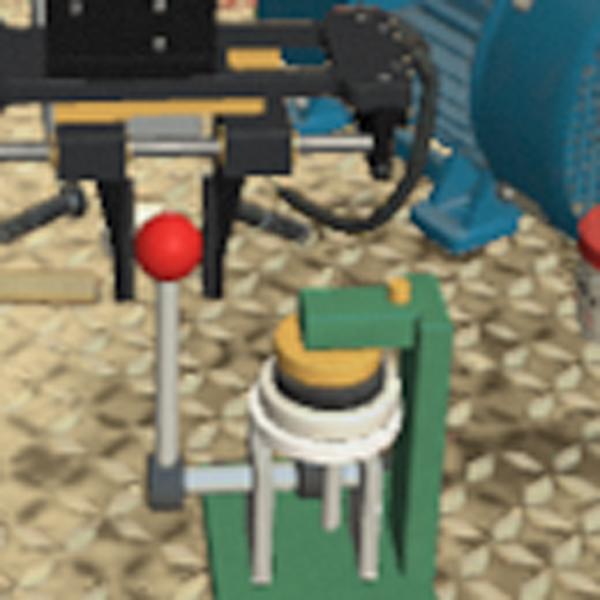

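Lever stands upright: the ball is at crop (168,247) above the hub at (165,482), and the seal is still on the table under the nozzle. In side-camera terms the ball moved 113.2 mm against 113.6 expected, and the force along y (~2.6 N) matches the spring. Handing in.

```bash
python3 -c "
from h import *
s=read_state();print(abs(s['joint_vel']).max(),s['width'],s['ee_pos']);print(close_job())"
```

```text
0.0014016174992227872 0.02843975963868319 [ 0.44737294 -0.23366471  0.14528203]
the job is handed in; nothing more can be done
None
```

The job is handed in at about 24 s of the allowed 64 s, with the lever held upright and the arm standing still.

- **Knob:** I turned it onto the red mark in two grips (about 50° and then 23.5°) and let go. The last measurement put the pointer within roughly 0.2–2° of the mark.
- **Lock:** It slid 49.6 mm of the 50 mm, until it met its stop. The push was 17.6 N with no further movement. In the picture its fork lies under the knob's head, and the pointer was still on the mark afterwards.
- **Lever:** I gripped it by the ball and swung it upright. In the side camera the ball moved 113.2 mm in y against 113.6 mm expected, and about 2.6 N of spring force was on the grip. The seal was still on its table under the nozzle. I didn't see the arm touch any other item, but I made no before-and-after comparison of them.

**Checks that disagreed:**
- **Tool height:** The cameras showed the fingertips about 26 mm higher than the reported tool pose implied. My first attempt on the knob closed just above it without moving it, and I corrected the height for everything after that.
- **Ball position:** The side camera placed the ball about 4 mm off in y, the same at rest and upright, so I treated it as a camera offset. If that is wrong, the lever is about 0.035 rad off upright.
- **Grip width:** The gripper read 28.4 mm on the 30 mm ball.

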